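Unlock a test plug and show its contacts to the inspection camera

ROBOT

A 6-joint arm with a two-finger parallel gripper is mounted at the origin on a cart in front of the work surface, level with it; the furniture and walls round the work are solid. World frame = base frame: x ahead of the robot, y to its left, z up, the work surface at z = 0. Lengths are in mm, angles in rad, forces in N, time in s.
With the tool pointing down it reaches from about 275 to 850 mm from the base axis. Payload 5.2 kg.
Tool frame: the origin (TCP) lies on the centre line of the jaws, within the pads' length; the fingertips stand 17 mm ahead of it and the grasp point (between the pads) lies 2 mm behind it (env.finger_overhang is the distance from the TCP to the fingertips, in mm); z points along the fingers, y is the line along which they close (so a half turn about z gives the same grasp; the last joint's range is limited). The gripper opens to 85 mm and grips with 20 to 120 N. Pads are 22 mm wide; open, the fingers measure 114 mm over their backs; the gripper's body (76 mm by 85 mm) begins 54 mm behind the grasp point. The pads swing forward as they close: fully open they stand 13 mm farther back than shut.
Start: joints at [-1.356, 0.259, 1.535, -0, 1.348, -0.203], TCP at [223.184, -502.687, 248.31] pointing down, gripper open.
Joint ranges: [-3.14, 3.14], [-0.91, 2.08], [0.19, 2.58], [-1.22, 4.36], [0.22, 2.71], [-3.12, 3.12]. Speed limits (rad/s): [2.57, 2.57, 3.14, 3.14, 3.14, 3.14].

INTERFACE

Orientations are given as a unit quaternion [x, y, z, w].
In Python, from bench import get_obs, vision, env, outline_of, tip_of gives the robot as it stands.
- The arm moves only by the tool servo_tool, never from a script. Its argument "steps" is one flat list of numbers, 7 for each row, row after row: the shift along the tool's x, y, z in cm, then the turn, a rotation vector about the tool's x, y, z in rad, then the gripper's target within -1 to 1 (shut at 1, half-way at 0, fully open at -1). A call has 1 to 10 rows; each row shifts and turns the commanded pose from where the row before left it, along the tool's axes as they then stand; what a row does not reach is not made up. A row lasts 1/10 s, in which the tool goes at most 50 mm and 8.59 degrees, less where a joint would pass 70% of its speed; a pose out of reach is approached as far as the arm can. A call with a gripper value outside its range is refused whole. The fingers move at their own pace and stop on an object; "newtons" is the grip in N (left out, the last holds). Time passes only in rows, so rows that do not move let the fingers close. It gives the time, the measured TCP pose, the force, the opening and the grip force at its end, in the units of the state.
- get_obs(): the state, without advancing time (a new reading comes with each control period).
- vision.camera(name): name is "scene" or "top" or "wrist"; returns (picture, depth): 400x640x3 uint8, red, green, blue; 400x640 float32, mm along the optical axis (not along the pixel's ray), 0 where there is no reading.
- vision.calibration(name): a dict with "mtx" (3x3 intrinsics, pixels), "origin" and "attitude" of the camera in the world; the wrist camera has in their place "tool_from_camera" (4x4, takes a point from camera to tool coordinates, whose origin is the TCP and whose axes are the flange's). Camera axes: x right, y down, z forward; pixel columns grow to the right and rows downward; lengths in mm; the calibration is good to about 2 mm. A picture is of the moment at which its call begins: read the wrist's pose just before it. calibration takes no time and is no camera call.
- env.sign_off(): hands the job in; it is judged then, once.
Trained networks look in the newest picture that a camera, given by its name, has taken for a name from the list of things; names that differ only in an ending like _2 or _b are one class to them, and where a whole thing is asked for, a point or a joint stands for the part that bears it (a point fixed in the world has none). Each returns a list of dicts, best first, with "confidence" (0 to 1); they miss things now and then, are a little off and sometimes report something else, mostly with a low value. They report only what shows in the picture. A call takes as long as a camera call. They do not tell look-alikes from the thing itself.
- outline_of(label, camera): "pixels" (400x640 bool, what is visible of it) and "rect" ([left, top, right, bottom] in pixels, round what is visible of it).
- tip_of(label, camera): "location" ([column, row] in pixels: a listed point, or the origin of a listed thing).
The state is a dict: "t": time; "q": joint angles; "qd": joint speeds; "tau": joint torques, N m; "ee_pos": TCP position; "tcp_rot": TCP orientation; "force": force on the tool from outside, world axes, zero at the start; "torque": the same for the moment, N m; "gripper_width": finger opening in mm; "grip_force": force on a finger pad.
Only numpy, scipy, OpenCV 4.12 (cv2) and the standard library are available. Lean on these libraries where they do the work, as an engineer would, in place of code of your own. Each camera call takes 0.05 s, during which the arm holds its last target. There are 200 camera calls.

TASK

The taller of the two twist-lock plugs on the bench test unit is due for a contact check: turn it anticlockwise (seen from above) in its socket until its white rib lines up with the white mark on the socket, draw it straight up and out, and tip it so that its contact face looks squarely into the lens of the bench inspection camera, centred on the lens and about 70 mm in front of it. Finish there, still gripping the plug and keeping it still in the air; the program ends while holding it. Leave the shorter plug locked in its socket, do not touch the camera with the plug or knock it out of aim, never set the plug down or drop it, and leave the other things on the bench where they lie.

Things in the scene. Friction and masses are not known exactly. Their poses are not given: they have to be found in the camera images.
- tall_plug: The taller black twist-lock plug, no cable, 69 mm tall, 0.08 to 0.14 kg, in one of the two sockets at random. Origin: centre of its contact face (brass blades, lower end); +z runs up its axis to the grip. Nose 24 mm diameter, 13 mm long; collar 46 mm diameter, z 13 to 19 mm; grip block z 19 to 69 mm, 34 mm along x, 28 mm across the two ribbed flats at its +y and -y: grip there, at z about 44 mm.
- tall_plug_top (a point): centre of the top of the taller plug's grip, on its axis 69 mm above its origin
- tall_plug_rib (a point): foot of the taller plug's white rib, at the collar's edge: 22 mm from the axis on the plug's -x side, 16 mm above the origin. The rib runs up the grip's -x face. At the start the plug is locked, 0.95 to 1.1 rad clockwise (seen from above) of its socket's mark; it turns freely to the mark and stops about 0.12 rad beyond it.
- short_plug: The shorter plug, 45 mm tall (grip block z 19 to 45 mm), else like the taller one: origin in the centre of its contact face, +z up, rib at -x. It is locked in the other socket and stays there.
- short_plug_rib (a point): foot of the shorter plug's white rib: at the collar's edge, 22 mm from the axis on its own -x side, 16 mm above its origin
- test_unit: Grey test unit with bright lid, 126 (x) by 216 (y) by 55 mm, fixed; origin on the bench under its centre, front panel at its -x. On the lid two round black sockets, 49 mm diameter, at x = 0, y = +49 and -49 mm, rims 72 mm above the bench, each with a white mark on its -x side. A seated plug's collar rests on the rim, its origin 59 mm above the bench.
- socket_mark_a (a point): top of the white mark of the socket at y = +49 mm of the unit, 28 mm from the socket's axis on its -x side. How a plug is held: two lugs on the nose (at the plug's +y and -y) sit under the socket's lip, so a locked plug lifts only 2 mm. With the rib at the mark (plug yaw = unit yaw, within 0.15 rad) it lifts freely and is clear after 14 mm. Side play about 1 mm.
- socket_mark_b (a point): top of the white mark of the other socket, at y = -49 mm of the unit, likewise
- camera_stand: Bench inspection camera, fixed: dark steel foot 110 by 100 by 12 mm, 12.7 mm upright post, grey camera head 46 mm square that tips on a stiff pivot 118 mm above the bench; about 175 mm high. Origin on the bench 9 mm behind the pivot; the camera looks out over its own -x side, tipped upward.
- lens (a point): centre of the lens front, 52 mm ahead of the pivot, about 160 mm above the bench, inside a ring light of 50 mm diameter. Axes of the camera head: -x is the direction in which it looks (outward, 0.82 to 1.05 rad above level), y is level. The place to show a part is at x = -70 mm, y = z = 0 in this frame, the contact face looking along its +x.
- flush_cutter: bystander: red-handled flush cutter, 146 mm, lying flat; origin under its centre
- tweezers: bystander: tweezers, 122 mm, lying flat; origin under its centre
- screw_dish: bystander: small round screw dish, 73 mm; origin under its centre
- marker_black: bystander: marker pen, 137 mm, lying flat; origin under its centre
- esd_brush: bystander: flat brush, 151 mm, lying flat; origin under its centre
- kapton_roll: bystander: roll of tape, 73 mm, lying flat; origin under its centre
Things that resemble listed ones, but are neither listed nor needed, are in the scene too. Leave any green look-alike of the tall_plug alone.

How it is judged (in metres and radians):
On the way, in this order (a step that is already met when the one before it is completed fails the run):
1. the taller plug, still seated, is turned until its rib is at the mark (within 0.2 rad) (z of tall_plug in the frame of test_unit below 0.064 m and angle between the x axis of tall_plug and the x axis of test_unit, either way round below 0.2 rad and x of tall_plug_rib in the frame of test_unit below 0 m), for 0.1 s.
2. it is drawn straight up out of its socket, clear of the rim, still upright (within 0.25 rad) (z of tall_plug in the frame of test_unit above 0.077 m and angle between tall_plug's own z axis and vertical below 0.25 rad), for 0.05 s.
At the end, for the whole second after the job is handed in: Gripper alone holds the taller plug at rest, face over 100 mm above the bench, 50-90 mm before the lens, within 15 mm of its axis each way, axes within 0.22 rad, face to lens, touching neither camera nor unit; shorter plug still seated (centre within 6 mm, rib within 8 mm) (x of tall_plug in the frame of lens between -0.09 and -0.05 m and y of tall_plug in the frame of lens between -0.015 and 0.015 m and z of tall_plug in the frame of lens between -0.015 and 0.015 m and angle between the z axis of tall_plug and the x axis of lens, either way round below 0.22 rad and x of tall_plug_top in the frame of lens below -0.1 m and height (world z) of tall_plug above 0.1 m and linear speed of tall_plug below 0.02 m/s and angular speed of tall_plug below 0.15 rad/s and contact force between tall_plug and the fingers above 1 N and contact force between tall_plug and camera_stand below 0.05 N and contact force between tall_plug and test_unit below 0.05 N and distance of short_plug from where it was at the start of the episode below 0.006 m and distance of short_plug_rib from where it was at the start of the episode below 0.008 m); the arm keeps its last pose, push and grip.
It fails at once if the camera is touched with the plug (over 1 N) or knocked out of aim (lens moved over 6 mm) (contact force between tall_plug and camera_stand above 1 N or distance of lens from where it was at the start of the episode above 0.006 m).
It fails at once if the taller plug is set down or dropped: its origin comes within 45 mm of the bench (height (world z) of tall_plug below 0.045 m).
It fails at once if the shorter plug is turned in its socket or drawn (rib moved over 12 mm) (distance of short_plug_rib from where it was at the start of the episode above 0.012 m).
It fails at once if a loose tool or supply on the bench is pushed more than 30 mm (distance of any of flush_cutter, tweezers, screw_dish, marker_black, esd_brush, kapton_roll from where it was at the start of the episode above 0.03 m).
It also fails if it takes over 42 s, if anything falls off the work surface, if the arm or the gripper's body presses on something with over 40 N, if the wrist force passes 120 N, or if a joint passes its speed limit or range.

## Working session

There is one attempt and no reset: what is moved stays moved. The work goes in short steps, Python scripts to look and compute and a tool call to move; the robot and the scene stay as the last step left them, time stands still between calls to the robot, and variables do not carry over. Pictures are saved under pics/ and viewed, at most 10 in all, crops included, and the job is handed in when it is done.

Besides the shell and the picture viewer there is one more tool, called after "Call:" in YAML: its name, and indented under it one key for each argument. servo_tool: Moves the arm, as the interface text tells. Its arguments: {"type":"object","properties":{"steps":{"type":"array"},"newtons":{"type":"number"}},"required":["steps"]}

```bash
mkdir -p pics; ls; cat > h.py <<'E'
import numpy as np,cv2
from scipy.spatial.transform import Rotation as R
from bench import get_obs,vision,env,outline_of,tip_of
np.set_printoptions(precision=3,suppress=True)
def cam(name):
    o=get_obs(); im,d=vision.camera(name); c=vision.calibration(name)
    if 'tool_from_camera' in c:
        T=np.eye(4);T[:3,:3]=R.from_quat(o['tcp_rot']).as_matrix();T[:3,3]=o['ee_pos']
        M=T@np.array(c['tool_from_camera'])
    else:
        M=np.eye(4);a=np.array(c['attitude']);M[:3,:3]=a if a.shape==(3,3) else R.from_quat(a).as_matrix();M[:3,3]=c['origin']
    return im,d,np.array(c['mtx']),M
def ray(K,M,px):
    v=np.linalg.inv(K)@np.array([px[0],px[1],1.]);return M[:3,3],M[:3,:3]@v
def at_z(K,M,px,z):
    o,v=ray(K,M,px);return o+v*(z-o[2])/v[2]
def at_d(K,M,px,d):
    o,v=ray(K,M,px);return o+v*d
def proj(K,M,p):
    q=K@(M[:3,:3].T@(np.array(p)-M[:3,3]));return q[:2]/q[2]
def cloud(d,K,M):
    r,c=np.nonzero(d>0);z=d[r,c];P=np.stack([(c-K[0,2])/K[0,0]*z,(r-K[1,2])/K[1,1]*z,z],1)
    return P@M[:3,:3].T+M[:3,3],r,c
E
python3 - <<'E'
from h import *
print({k:np.array(v) for k,v in get_obs().items()})
for n in ['scene','top']:
    im,d,K,M=cam(n);cv2.imwrite(f'pics/{n}.png',im[:,:,::-1]);print(n,K,M)
    for l in ['tall_plug','tall_plug_top','tall_plug_rib','short_plug','short_plug_rib','test_unit','socket_mark_a','camera_stand','lens']:
        for r in tip_of(l,n)[:3]:
            p=np.array(r['location']);c,rr=np.clip(p.astype(int),0,[639,399]);z=d[rr,c]
            print(l,r['confidence'],p,at_d(K,M,p,z) if z>0 else None)
E
```

```text
pics
{'t': array(0.), 'q': array([-1.356,  0.259,  1.536,  0.   ,  1.348, -0.203]), 'qd': array([-0.   , -0.   , -0.001, -0.   , -0.   , -0.   ]), 'tau': array([  0.   , -44.603, -29.057,  -0.   ,   0.012,   0.   ]), 'ee_pos': array([ 223.075, -502.161,  247.441]), 'tcp_rot': array([ 0.978,  0.207,  0.   , -0.001]), 'force': array([0.659, 0.409, 0.922]), 'torque': array([-0.016,  0.005,  0.054]), 'grip_force': array(0.), 'gripper_width': array(85.367)}
scene [[374.248   0.    314.708]
 [  0.    374.248 199.596]
 [  0.      0.      1.   ]] [[  -0.587   -0.54     0.604 -197.927]
 [  -0.81     0.387   -0.441  453.494]
 [   0.004   -0.747   -0.665  920.27 ]
 [   0.       0.       0.       1.   ]]
tall_plug 0.64 [330.6 216.5] [467.769 -95.927  81.788]
tall_plug_top 0.61 [335.  201.2] [ 478.564 -120.065  127.263]
tall_plug_top 0.28 [270.9 269.6] [456.505 140.351  -1.842]
tall_plug_rib 0.76 [329.1 215.5] [473.117 -93.916  83.178]
short_plug 0.42 [304.  225.3] None
short_plug_rib 0.48 [299.8 222.1] [500.964   0.85   85.933]
short_plug_rib 0.19 [239.7 203.2] [616.826 141.107 154.81 ]
test_uni
[... 747 characters left out ...]
 72.538]
tall_plug_top 0.39 [290.5 232.3] [476.857  -4.714  70.224]
tall_plug_rib 0.82 [319.5 232. ] [479.876 -78.857  58.384]
tall_plug_rib 0.64 [307.6 228.9] [488.281 -48.001  52.933]
tall_plug_rib 0.58 [376.4 216.3] [ 532.133 -237.381    1.325]
short_plug 0.78 [295.  219.7] [503.858 -16.881 106.748]
short_plug_rib 0.79 [284.5 219.5] [509.118  11.149  73.396]
test_unit 0.77 [311.3 227.3] [492.279 -57.549  55.188]
socket_mark_a 0.9 [287.5 231.8] [479.388   3.568  59.094]
camera_stand 0.72 [225.9 173.3] [613.473 153.779 128.548]
camera_stand 0.32 [286.5 221.4] [500.015   4.198 102.374]
camera_stand 0.17 [228.7 168.3] [617.669 141.139 158.522]
lens 0.97 [228.3 164.6] [627.078 142.773 157.57 ]
```

```bash
python3 - <<'E'
import cv2
a=cv2.imread('pics/scene.png')[150:330,180:440];b=cv2.imread('pics/top.png')[110:310,180:440]
cv2.imwrite('pics/s2.png',cv2.resize(a,None,fx=3,fy=3,interpolation=2));cv2.imwrite('pics/t2.png',cv2.resize(b,None,fx=3,fy=3,interpolation=2))
E
```

```text
(no output)
```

View pics/s2.png

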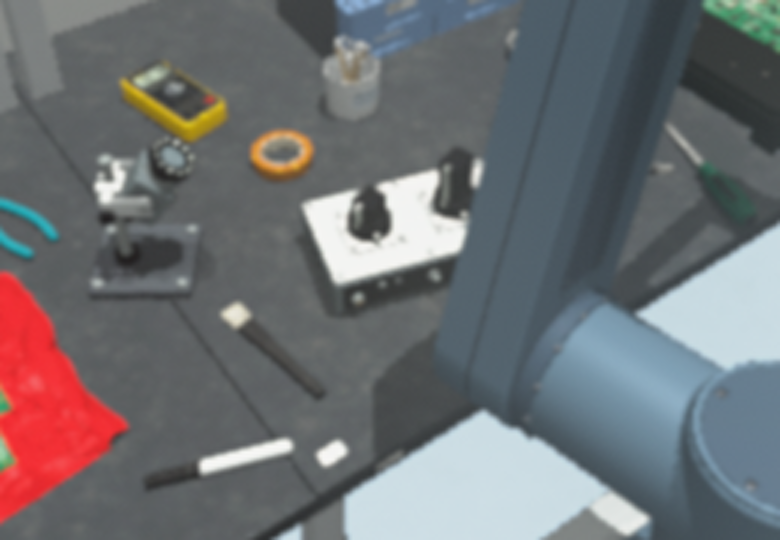

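View pics/t2.png

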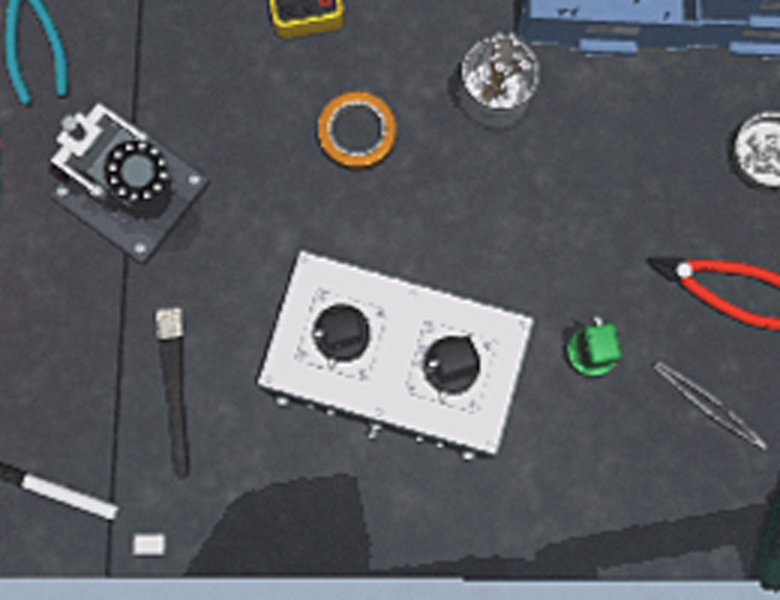

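Candidates for the tall plug in the top picture: the black plug in the right socket (331,231), top at z≈130 (59+69=128, fits); the black plug in the left socket (295,220), top at ≈106, so the short one; and the green look-alike on the bench (378,226). I choose the one at (331,231). Next I measure the unit, the plug and the camera stand.

```bash
cat > m.py <<'E'
from h import *
im,d,K,M=cam('top');P,r,c=cloud(d,K,M)
def rect(mask):
    return cv2.minAreaRect(P[mask][:,:2].astype(np.float32))
br=im[r,c].min(1)
box=(P[:,0]>380)&(P[:,0]<620)&(P[:,1]>-200)&(P[:,1]<90)
m=box&(P[:,2]>48)&(P[:,2]<62)&(br>150)
# largest component
I=np.zeros(d.shape,np.uint8);I[r[m],c[m]]=1
n,L,s,_=cv2.connectedComponentsWithStats(I);k=1+s[1:,4].argmax();m&=L[r,c]==k
print('lid',rect(m),P[m][:,2].mean())
for nm,lo,hi,cx,cy in [('tall',122,138,478,-109),('short',98,112,500,-14)]:
    t=(np.hypot(P[:,0]-cx,P[:,1]-cy)<35)&(P[:,2]>lo)&(P[:,2]<hi);print(nm,t.sum(),rect(t),P[t].mean(0))
f=(np.hypot(P[:,0]-610,P[:,1]-155)<120)&(P[:,2]>7)&(P[:,2]<18);print('foot',f.sum(),rect(f))
for l in ['lens']:
    o=outline_of(l,'top')[:1]
    for q in o:
        k=q['pixels'][r,c];X=P[k];print('lens outl',q['confidence'],q['rect'],k.sum(),X.mean(0))
h=(np.hypot(P[:,0]-626,P[:,1]-143)<32)&(P[:,2]>135)
X=P[h];b=(np.abs(X[:,2]-158)<22);X=X[b]
for _ in range(6):
    mu=X.mean(0);u,s,v=np.linalg.svd(X-mu);nrm=v[2]*np.sign(v[2][2]);e=np.abs((P[h]-mu)@nrm);X=P[h][e<4]
print('lensplane',len(X),mu,nrm,'elev',np.arcsin(nrm[2]),'az',np.arctan2(nrm[1],nrm[0]))
E
python3 m.py
```

```text
lid ((494.476806640625, -59.281211853027344), (213.0027313232422, 122.76226806640625), 74.29066467285156) 56.54028386871448
tall 160 ((479.440673828125, -103.33207702636719), (28.292720794677734, 38.28465270996094), 18.51814079284668) [ 479.847 -104.557  128.357]
short 153 ((506.1828918457031, -8.455528259277344), (29.033245086669922, 39.047672271728516), 16.82925796508789) [506.079 -10.875 104.212]
foot 904 ((607.2857666015625, 178.92149353027344), (175.70855712890625, 188.4318389892578), 65.0710220336914)
lens outl 0.81 [206.5, 151.5, 234.7, 178.9] 543 [627.711 163.275 148.543]
lensplane 274 [621.201 150.314 161.344] [-0.343 -0.465  0.817] elev 0.95533505794914 az -2.2065115589392787
```

The right black plug is the tall one: its centre is about (480,-105), its grip flats close along yaw ≈18.5°, and the unit yaw is ≈-15.7°. The lens sits near (621,150,161), looking along (-.34,-.47,.82). I move above the plug first.

Call:
servo_tool:
  steps: [3.95,-2.58,0,0,0,0,-1,3.95,-2.58,0,0,0,0,-1,3.95,-2.58,0,0,0,0,-1,3.95,-2.58,0,0,0,0,-1,3.95,-2.58,0,0,0,0,-1,3.95,-2.58,0,0,0,0,-1,3.95,-2.58,0,0,0,0,-1,3.95,-2.58,0,0,0,0,-1,3.95,-2.58,0,0,0,0,-1,3.95,-2.58,0,0,0,0,-1]

```text
t: 2.1
ee_pos: [480.3, -104.8, 248.6]
tcp_rot: [0.978, 0.207, 0.0, 0.0]
force: [1.0, -0.6, -0.6]
gripper_width: 85.6
grip_force: 0.0
```

Call:
servo_tool:
  steps: [0,0,0,0,0,-0.148,-1,0,0,0,0,0,-0.148,-1,0,0,0,0,0,-0.148,-1,0,0,0,0,0,-0.148,-1,0,0,0,0,0,-0.148,-1,0,0,0,0,0,-0.148,-1,0,0,0,0,0,-0.148,-1,0,0,0,0,0,-0.148,-1,0,0,0,0,0,-0.148,-1,0,0,0,0,0,-0.148,-1]

```text
t: 3.1
ee_pos: [479.5, -106.6, 248.4]
tcp_rot: [0.58, 0.815, -0.0, 0.0]
force: [0.1, 0.0, 0.3]
gripper_width: 85.5
grip_force: 0.0
```

```bash
cat >> h.py <<'E'
def plan(pos,Rt,note=''):
    o=get_obs();T=R.from_quat(o['tcp_rot']);p=np.array(o['ee_pos'])
    print(note,'shift cm tool',T.inv().apply(np.array(pos)-p)/10,'rotvec',(T.inv()*Rt).as_rotvec())
def down(yaw_y,half=0): # tool down, closing axis y at world angle yaw_y
    y=np.array([np.cos(yaw_y),np.sin(yaw_y),0]);z=np.array([0,0,-1.]);return R.from_matrix(np.stack([np.cross(y,z),y,z],1))
E
python3 - <<'E'
from h import *
o=get_obs();print(o['t'],o['ee_pos'],R.from_quat(o['tcp_rot']).as_matrix(),o['q'])
im,d,K,M=cam('wrist');cv2.imwrite('pics/w1.png',im[:,:,::-1]);print(M)
P,r,c=cloud(d,K,M)
t=(np.hypot(P[:,0]-480,P[:,1]+105)<35)&(P[:,2]>122)&(P[:,2]<136);print('tall',t.sum(),cv2.minAreaRect(P[t][:,:2].astype(np.float32)),P[t].mean(0))
for l in ['tall_plug_top','tall_plug_rib','socket_mark_a','short_plug_rib']:
    for q in tip_of(l,'wrist')[:3]:
        p=np.array(q['location']);z={'tall_plug_top':128,'tall_plug_rib':75,'socket_mark_a':72,'short_plug_rib':75}[l];print(l,q['confidence'],p,at_z(K,M,p,z))
E
```

```text
3.1 [ 479.519 -106.615  248.379] [[-0.327  0.945  0.   ]
 [ 0.945  0.327 -0.   ]
 [-0.     0.    -1.   ]] [-0.446  0.152  1.67  -0.     1.319 -0.779]
[[  0.945   0.314   0.092 455.618]
 [  0.327  -0.907  -0.266 -40.359]
 [ -0.      0.281  -0.96  373.889]
 [  0.      0.      0.      1.   ]]
tall 1515 ((481.3725280761719, -105.31488037109375), (27.63343620300293, 39.74013137817383), 18.42356300354004) [ 481.391 -106.238  127.12 ]
tall_plug_top 0.97 [301.4 301.2] [ 494.979 -201.477  128.   ]
tall_plug_top 0.74 [323.8 194. ] [ 481.857 -107.116  128.   ]
tall_plug_rib 0.93 [324.5 155.4] [476.259 -87.414  75.   ]
tall_plug_rib 0.82 [322.  273.7] [ 512.984 -199.779   75.   ]
socket_mark_a 0.91 [299.4 162.7] [ 457.149 -101.631   72.   ]
socket_mark_a 0.88 [365.   71.1] [485.05   -9.214  72.   ]
short_plug_rib 0.64 [394.4  56.4] [503.525   9.033  75.   ]
```

View pics/w1.png

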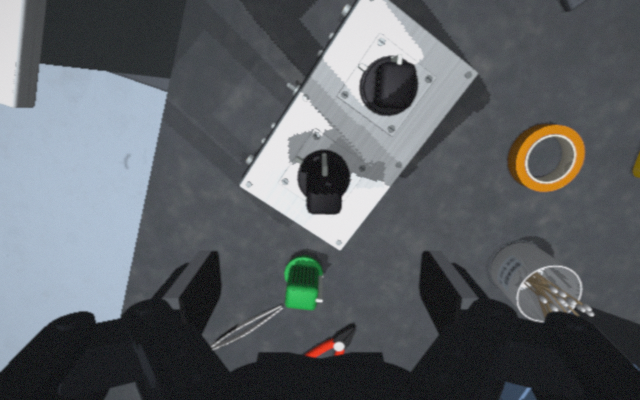

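The wrist view shows the tall plug at (324,185) with its rib at (324,155), the short plug at (388,85) and the green one at (302,285). The gripper is aligned with the flats to within a few degrees, so I descend.

Call:
servo_tool:
  steps: [0,0.18,1.45,0,0,0.02,-1,0,0,1.45,0,0,0,-1,0,0,1.45,0,0,0,-1,0,0,1.45,0,0,0,-1,0,0,1.45,0,0,0,-1,0,0,1.45,0,0,0,-1,0,0,1.45,0,0,0,-1,0,0,1.45,0,0,0,-1,0,0,1.45,0,0,0,-1,0,0,1.45,0,0,0,-1]

```text
t: 4.35
ee_pos: [481.4, -106.1, 102.8]
tcp_rot: [0.592, 0.806, 0.0, 0.0]
force: [0.3, 0.2, -1.6]
gripper_width: 85.2
grip_force: 0.0
```

Call:
servo_tool:
  steps: [0,0,0,0,0,0,1,0,0,0,0,0,0,1,0,0,0,0,0,0,1,0,0,0,0,0,0,1,0,0,0,0,0,0,1,0,0,0,0,0,0,1,0,0,0,0,0,0,1,0,0,0,0,0,0,1,0,0,0,0,0,0,1,0,0,0,0,0,0,1]
  newtons: 40

```text
t: 5.35
ee_pos: [481.9, -106.3, 104.3]
tcp_rot: [0.591, 0.807, 0.0, 0.001]
force: [-0.1, -0.6, 5.9]
gripper_width: 27.5
grip_force: 40.2
```

Call:
servo_tool:
  steps: [0,0,0,0,0,-0.1,1,0,0,0,0,0,-0.1,1,0,0,0,0,0,-0.1,1,0,0,0,0,0,-0.1,1,0,0,0,0,0,-0.1,1,0,0,0,0,0,-0.1,1,0,0,0,0,0,-0.1,1,0,0,0,0,0,-0.1,1,0,0,0,0,0,-0.1,1,0,0,0,0,0,-0.09,1]

```text
t: 6.35
ee_pos: [481.9, -106.2, 104.2]
tcp_rot: [0.135, 0.991, -0.0, 0.001]
force: [-0.3, 1.0, 5.4]
gripper_width: 27.5
grip_force: 40.2
```

```bash
python3 - <<'E'
from h import *
o=get_obs();print(o['t'],o['ee_pos'],R.from_quat(o['tcp_rot']).as_matrix(),o['q'],o['force'],o['torque'],o['gripper_width'])
im,d,K,M=cam('wrist');cv2.imwrite('pics/w2.png',im[:,:,::-1])
for l,z in [('tall_plug_top',128),('tall_plug_rib',75),('socket_mark_a',72),('short_plug_rib',75)]:
    for q in tip_of(l,'wrist')[:3]:
        p=np.array(q['location']);print(l,q['confidence'],p,at_z(K,M,p,z))
E
```

```text
6.35 [ 481.887 -106.156  104.22 ] [[-0.964  0.267  0.002]
 [ 0.267  0.964 -0.   ]
 [-0.002  0.    -1.   ]] [-0.444  0.308  1.861  0.     0.971 -1.744] [-0.266  1.012  5.435] [ 0.123  0.123 -0.153] 27.52652466103604
tall_plug_top 0.89 [320.3 309.2] [ 481.374 -107.329  128.   ]
tall_plug_top 0.89 [108.5 335.3] [ 471.564 -183.293  128.   ]
tall_plug_rib 0.79 [169.7 304. ] [ 493.121 -193.056   75.   ]
tall_plug_rib 0.62 [321.  201.6] [ 459.754 -100.926   75.   ]
socket_mark_a 0.69 [319.8 192.5] [ 456.046 -100.498   72.   ]
socket_mark_a 0.6 [517.5 195. ] [482.986  -8.007  72.   ]
short_plug_rib 0.96 [559.  225.5] [502.826   8.428  75.   ]
```

View pics/w2.png

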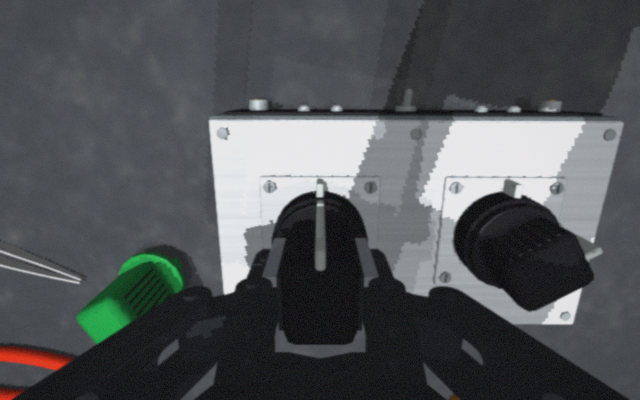

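The rib foot (321,202) lies in line with the mark (320,190), and the plug is gripped on its flats. I draw it up.

Call:
servo_tool:
  steps: [0,0,-0.6,0,0,0,1,0,0,-0.6,0,0,0,1,0,0,-0.6,0,0,0,1,0,0,-0.8,0,0,0,1,0,0,-1,0,0,0,1,0,0,-1.5,0,0,0,1,0,0,-2,0,0,0,1,0,0,-2,0,0,0,1,0,0,-2,0,0,0,1,0,0,-2,0,0,0,1]

```text
t: 7.6
ee_pos: [481.0, -105.9, 235.8]
tcp_rot: [0.136, 0.991, -0.0, 0.0]
force: [-0.3, -0.3, -0.7]
gripper_width: 27.6
grip_force: 39.5
```

```bash
cat > l.py <<'E'
import sys
from h import *
n=sys.argv[1]
o=get_obs();print(o['t'],o['ee_pos'],o['q'],o['force'],o['gripper_width'])
im,d,K,M=cam(n);cv2.imwrite(f'pics/{n}_{o["t"]:.0f}.png',im[:,:,::-1]);P,r,c=cloud(d,K,M)
L=None
for l in ['lens','tall_plug','tall_plug_top','tall_plug_rib','short_plug_rib']:
    for q in tip_of(l,n)[:3]:
        p=np.array(q['location']);a,b=np.clip(p.astype(int),0,[639,399]);z=d[b,a];X=at_d(K,M,p,z);print(l,round(q['confidence'],2),p,X)
        if l=='lens' and L is None:L=X
h=np.linalg.norm(P-L,axis=1)<26;X=P[h];h=np.linalg.norm(P-L,axis=1)<40;Q=P[h]
n0=np.array([-.343,-.465,.817]);X=X[np.abs((X-L)@n0)<15]
for _ in range(10):
    mu=X.mean(0);u,s,v=np.linalg.svd(X-mu,full_matrices=False);nn=v[2]*np.sign(v[2][2]);e=np.abs((Q-mu)@nn);X=Q[(e<3)&(np.linalg.norm(Q-mu,axis=1)<27)]
print('plane',len(X),mu,nn,'elev',np.arcsin(nn[2]),'az',np.arctan2(nn[1],nn[0]))
f=(np.hypot(P[:,0]-620,P[:,1]-165)<90)&(P[:,2]>8)&(P[:,2]<17)
I=np.zeros(d.shape,np.uint8);I[r[f],c[f]]=1
m,Lb,s,_=cv2.connectedComponentsWithStats(I);k=1+s[1:,4].argmax();f&=Lb[r,c]==k
print('foot',f.sum(),cv2.minAreaRect(P[f][:,:2].astype(np.float32)))
E
python3 l.py top
```

```text
7.6 [ 481.005 -105.918  235.804] [-0.444  0.164  1.688 -0.     1.29  -1.741] [-0.302 -0.282 -0.712] 27.563671777122106
lens 0.8 [228.2 165.1] [626.059 143.109 156.816]
tall_plug 0.55 [333.9 225.7] [443.441 -91.561 445.869]
tall_plug_top 0.63 [422.4 203. ] [ 571.008 -366.782    3.285]
tall_plug_top 0.49 [334.7 220.4] [444.464 -89.594 495.281]
tall_plug_rib 0.51 [332.4 234.4] [ 456.675 -103.249  209.604]
short_plug_rib 0.37 [283.4 220.7] [421.032 -24.981 643.449]
plane 253 [620.659 150.335 161.048] [-0.343 -0.491  0.801] elev 0.9287037755874207 az -2.180721567314946
foot 725 ((646.7338256835938, 187.39129638671875), (104.18028259277344, 99.67407989501953), 54.85560607910156)
```

The plug came out cleanly at z≈236, and the foot axis (−125°) agrees with the lens-plane azimuth (elevation ≈0.93). The two lens estimates differ by about 9 mm, so I go to a tipped standoff offset to the side and take a close wrist look.

```bash
cat > p.py <<'E'
from h import *
def target(lens,n,dist,off=0,grip=44):
    n=np.array(n)/np.linalg.norm(n);T=R.from_quat(get_obs()['tcp_rot']);z=T.apply([0,0,1.])
    ax=np.cross(z,-n);s=np.linalg.norm(ax);a=np.arctan2(s,z@-n)
    Rt=R.from_rotvec(ax/(s+1e-12)*a)*T
    pos=np.array(lens)+n*(dist+grip)-off*Rt.apply([1,0,0]);return pos,Rt
E
python3 - <<'E'
from p import *
pos,Rt=target([622,149,160],[-.344,-.488,.802],150,80);print(pos,Rt.as_matrix());plan(pos,Rt)
E
```

```text
[629.221  28.321 331.524] [[-0.925  0.164  0.344]
 [ 0.325  0.81   0.488]
 [-0.199  0.563 -0.802]]
 shift cm tool [-10.673  16.928  -9.843] rotvec [-0.603 -0.215 -0.   ]
```

Call:
servo_tool:
  steps: [0,0,-2,0,0,0,1,0,0,-3,0,0,0,1,0,0,-3,0,0,0,1,-2.2,3.4,-1.8,0,0,0,1,-2.2,3.4,0,0,0,0,1,-2.2,3.4,0,0,0,0,1,-2.1,3.4,0,0,0,0,1,-2,3.3,0,0,0,0,1,0,0,0,0,0,0,1]

```text
t: 8.8
ee_pos: [631.9, 31.2, 329.0]
tcp_rot: [0.135, 0.991, 0.001, -0.002]
force: [0.2, -0.8, -2.1]
gripper_width: 27.3
grip_force: 40.0
```

Call:
servo_tool:
  steps: [0,0,0,-0.075,-0.027,0,1,0,0,0,-0.075,-0.027,0,1,0,0,0,-0.075,-0.027,0,1,0,0,0,-0.075,-0.027,0,1,0,0,0,-0.075,-0.027,0,1,0,0,0,-0.075,-0.027,0,1,0,0,0,-0.075,-0.027,0,1,0,0,0,-0.078,-0.027,0,1,0,0,0,0,0,0,1,0,0,0,0,0,0,1]

```text
t: 9.8
ee_pos: [629.4, 26.9, 331.3]
tcp_rot: [0.131, 0.941, 0.278, 0.144]
force: [0.5, -0.7, -0.9]
gripper_width: 27.7
grip_force: 40.0
```

```bash
python3 l.py wrist; python3 -c "
from h import *
print(R.from_quat(get_obs()['tcp_rot']).as_matrix())"; ls pics
```

```text
9.8 [629.355  26.921 331.295] [-0.471  0.214  1.553  0.653  1.327 -1.913] [ 0.53  -0.724 -0.913] 27.690150897157583
lens 0.77 [319.6  84.1] [621.105 147.464 157.04 ]
tall_plug 0.91 [319. 233.] [605.606  28.538 333.2  ]
tall_plug 0.24 [320.5 308.9] [621.302  14.39  349.985]
tall_plug_top 0.94 [320.9 311.9] [621.327  13.818 351.049]
tall_plug_rib 0.8 [320.  204.5] [617.446  45.567 305.813]
plane 1933 [621.621 146.56  159.103] [-0.341 -0.486  0.805] elev 0.9353522327198992 az -2.182488922939915
foot 4591 ((648.0304565429688, 183.34640502929688), (102.73213958740234, 99.96121978759766), 54.71235656738281)
[[-0.924  0.161  0.346]
 [ 0.323  0.811  0.487]
 [-0.202  0.562 -0.802]]
s2.png
scene.png
t2.png
top.png
top_8.png
w1.png
w2.png
wrist_10.png
```

```bash
python3 - <<'E'
from p import *
pos,Rt=target([621.4,147,158.5],[-.341,-.486,.805],70,0,45);print(pos);plan(pos,Rt)
E
```

```text
[582.195  91.124 251.052]
 shift cm tool [ 8.112 -0.261  7.944] rotvec [0.003 0.005 0.   ]
```

View pics/wrist_10.png

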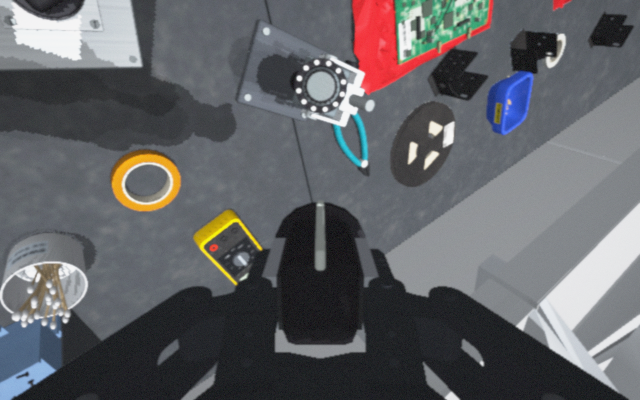

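The lens is clear at (321,85) and the plug sits straight in the jaws, as it did before. I slide sideways onto the lens axis, then along it.

Call:
servo_tool:
  steps: [1.6,-0.05,0,0,0,0,1,1.6,-0.05,0,0,0,0,1,1.6,-0.05,0,0,0,0,1,1.6,-0.05,0,0,0,0,1,1.7,-0.05,0,0,0,0,1,0,0,1.5,0,0,0,1,0,0,1.5,0,0,0,1,0,0,1.5,0,0,0,1,0,0,1.5,0,0,0,1,0,0,1,0,0,0,1]

```text
t: 11.1
ee_pos: [579.0, 87.0, 257.8]
tcp_rot: [0.129, 0.94, 0.279, 0.145]
force: [-0.3, -0.1, -1.0]
gripper_width: 27.3
grip_force: 40.0
```

Call:
servo_tool:
  steps: [0,0,0.5,0,0,0,1,0,0,0.4,0,0,0,1,0,0,0,0,0,0,1,0,0,0,0,0,0,1,0,0,0,0,0,0,1]

```text
t: 11.6
ee_pos: [582.2, 90.2, 251.7]
tcp_rot: [0.129, 0.94, 0.279, 0.146]
force: [0.4, 0.1, -1.3]
gripper_width: 27.7
grip_force: 40.0
```

```bash
python3 - <<'E'
from p import *
o=get_obs();print(o['t'],o['ee_pos'],o['force'],o['gripper_width'],np.abs(o['qd']).max())
L=np.array([621.4,147,158.5]);n=np.array([-.341,-.486,.805])
pos,Rt=target(L,n,70,0,45);plan(pos,Rt)
for w in ['top','scene']:
    im,d,K,M=cam(w);print(w,'lens at',[(round(q['confidence'],2),q['location'],d[int(q['location'][1]),int(q['location'][0])]) for q in tip_of('lens',w)[:2]],'expect lens',proj(K,M,L),'face',proj(K,M,L+70*n),[(round(q['confidence'],2),q['location']) for q in tip_of('tall_plug',w)[:2]])
    u,v=proj(K,M,L+40*n).astype(int);u=np.clip(u,70,570);v=np.clip(v,60,340)
    cv2.imwrite(f'pics/f_{w}.png',cv2.resize(im[v-60:v+60,u-70:u+70,::-1],None,fx=5,fy=5))
a=np.hstack([cv2.imread(f'pics/f_{w}.png') for w in ['top','scene']]);cv2.imwrite('pics/f.png',cv2.resize(a,(800,343)))
E
```

```text
11.6 [582.204  90.197 251.726] [ 0.438  0.085 -1.323] 27.744730235255858 0.002130029705354902
 shift cm tool [0.045 0.037 0.099] rotvec [0.003 0.006 0.   ]
top lens at [(0.55, [226.5, 166.5], np.float32(722.61523))] expect lens [226.306 166.752] face [235.814 170.114] [(0.57, [377.8, 225.2]), (0.38, [236.3, 168.2])]
scene lens at [(0.61, [236.8, 200.4], np.float32(1137.0836)), (0.52, [316.6, 235.2], np.float32(572.72516))] expect lens [237.098 202.237] face [248.727 187.89 ] [(0.73, [251.8, 186.9]), (0.56, [367.1, 188.6])]
```

View pics/f.png

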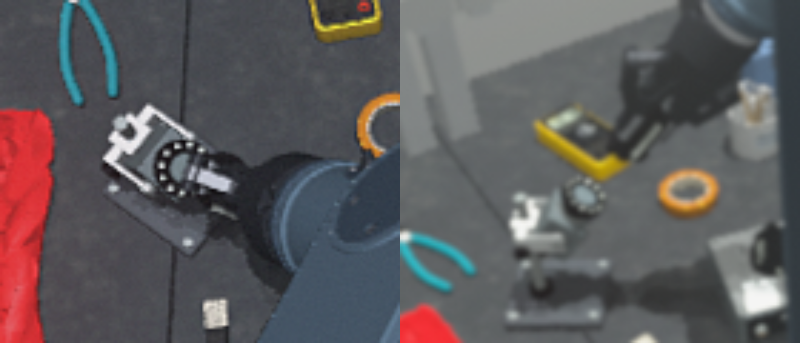

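The scene crop (right) shows the plug pointing at the lens with a clear gap. The detected faces at (236,168) in the top picture and (252,187) in the scene picture match the expected (236,170) and (249,188), the arm is still and the camera hasn't moved. Handing in.

```bash
python3 -c "
from bench import env
print(env.sign_off())"
```

```text
the job is handed in; nothing more can be done
None
```

I turned the tall plug to its mark, drew it straight up, and handed the job in at about 12 s with it held still. By my measurements its contact face is about 70 mm in front of the lens and centred to within a few millimetres; the sign-off returned no verdict.

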